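Lock the battery cover of the kitchen scale with a flat screwdriver

TASK

The kitchen scale lies face down with its battery cover unlocked. Take the flat screwdriver from its wooden stand, set it lightly on the spring-backed slotted screw in the white collar and turn it until the blade drops into the slot, then turn the screw clockwise to its stop so that the cover is fully locked; never load the scale or its screw with more than 20 N. Then stand the screwdriver back in its stand, blade down and fully home, and let go; leave everything else as it is.

Things in the scene. Friction and masses are not known exactly. Their poses are not given: they have to be found in the camera images.
- screwdriver: Flat screwdriver, 126 mm long, 0.10 to 0.16 kg, standing blade down in the stand. Origin at the middle of the blade's tip edge; z runs up to the handle; x is the direction of the blade's 12 mm width, y of its 2.5 mm thickness (blade 16 mm long, then a shank 8 mm in diameter). Black flange, 28 mm in diameter, from z = 55 to 59 mm, then the handle up to 126 mm
- driver_grip (a point): Best grip height on the screwdriver's red hexagonal handle, on its axis 92 mm above the blade's tip; axes like the screwdriver's. The handle is 24 mm across its flats, which face +y and -y and the directions 60 degrees to either side of these
- stand: Wooden block, 62 x 62 x 62 mm, fixed, on a 78 mm rubber foot; a vertical round hole, 16 mm in diameter, runs through its middle. Origin at the centre of its underside, z up. When the screwdriver stands in it fully home, the flange rests on the block's top and the blade's tip is 7 mm above the origin
- scale: Grey kitchen scale lying face down, 190 (x) x 150 (y) x 30 mm, fixed; origin at the centre of its lower face, z up; four black rubber feet, 4 mm high, point up at the corners; a black battery cover stands 2 mm proud beside the white collar of the screw
- screw_mouth (a point): Centre of the mouth of the white collar (outer diameter 27 mm, bore 19.5 mm) on the scale, at x = 40, y = 20, z = 32 mm in the scale's frame, axes like the scale's. On this vertical axis, sunk in the bore, sits the brass screw head, 18.4 mm in diameter, with a slot right across it, 4.5 mm wide and 5 mm deep
- screw_mean (a point): Point of the scale on the screw's axis, 10 mm below the mouth: mean height of the head's top, which in truth rests 3 to 17 mm below the mouth (not measured). The head gives way downward on a spring: 1.5 N to start, 2 N per mm more, hard stop after 2 mm. The slot's direction is not measured: at joint value 0 it lies within 0.6 rad either way of the scale's x axis
- screw (a joint): Turn of the screw from unlocked (0; starts at 0 to 0.25), growing clockwise as seen from above, 1.2 rad at its stop (locked). Turns under about 0.03 N m and stays where left. The slotted head sits on it through a rubber damper (0.15 N m per rad): it leads by about 0.2 rad while turning and winds up softly at the stop. The blade has about 0.17 rad of play either way in the slot
- jam_jar: strawberry jam jar, red lid, 66 x 66 x 100 mm; bystander, to be left alone; origin at the centre of its underside
- mug_b: cream mug with a diamond pattern, 84 x 114 x 93 mm; bystander, to be left alone; origin at the centre of its underside
- tape_roll: roll of masking tape lying flat, 96 x 95 x 25 mm; bystander, to be left alone; origin at the centre of its underside
- spice_c: spice jar with a dark cap, 41 x 41 x 105 mm; bystander, to be left alone; origin at the centre of its underside
- keys: bunch of keys lying flat, 110 x 121 x 8 mm; bystander, to be left alone; origin at the centre of its underside
- pepper_mill: wooden pepper mill, 58 x 58 x 150 mm; bystander, to be left alone; origin at the centre of its underside
There are look-alikes about, which are no part of the job. Leave any orange or yellow look-alike of the stand alone.

How it is judged (in metres and radians):
On the way, in this order (a step that is already met when the one before it is completed fails the run):
1. the screwdriver is drawn out of its stand (z of screwdriver in the frame of stand above 0.05 m), for 0.1 s.
2. the screw is turned to at least 1.13 rad, with the screwdriver's blade in it (value of joint screw above 1.13 rad and horizontal distance between screwdriver and screw_mouth below 0.006 m and z of screwdriver in the frame of screw_mouth below -0.003 m), for 0.2 s.
At the end, for the whole second after the job is handed in: The screw stands at 1.13 rad or more (stop at 1.2), and the screwdriver stands blade down in its stand: within 6 mm of the hole's axis, tip less than 11 mm above the stand's underside (fully home is 7), upright within 0.1 rad, still and released (value of joint screw above 1.13 rad and horizontal distance between screwdriver and stand below 0.006 m and z of screwdriver in the frame of stand below 0.011 m and angle between screwdriver's own z axis and vertical below 0.1 rad and linear speed of screwdriver below 0.02 m/s and contact force between screwdriver and the fingers below 0.05 N); the robot touches nothing.
It fails at once if the screwdriver loads the scale or its screw with more than 20 N (contact force between screwdriver and scale above 20 N).
It fails at once if the robot itself loads the scale with more than 20 N (contact force between the arm and scale above 20 N).
It fails at once if the robot's fingers load the scale with more than 20 N (contact force between the fingers and scale above 20 N).
It fails at once if a bystander (jam jar, mug, tape, spice jar, keys or pepper mill) is moved by more than 20 mm (distance of any of jam_jar, mug_b, tape_roll, spice_c, keys, pepper_mill from where it was at the start of the episode above 0.02 m).
It also fails if it takes over 56 s, if anything falls off the work surface, if the arm or the gripper's body presses on something with over 40 N, if the wrist force passes 120 N, or if a joint passes its speed limit or range.

ROBOT

A 6-joint arm with a two-finger parallel gripper is mounted at the origin on a cart in front of the work surface, level with it; the furniture and walls round the work are solid. World frame = base frame: x ahead of the robot, y to its left, z up, the work surface at z = 0. Lengths are in mm, angles in rad, forces in N, time in s.
With the tool pointing down it reaches from about 300 to 950 mm from the base axis. Payload 3.1 kg.
Tool frame: the origin (TCP) lies midway between the tips of the shut fingers; the grasp point (between the pads) lies 19 mm behind it (bot.grip_depth is the z of the grasp point in the tool frame, in mm); z points along the fingers, y is the line along which they close (so a half turn about z gives the same grasp; the last joint's range is limited). The gripper opens to 85 mm and grips with 20 to 120 N. Pads are 22 mm wide; open, the fingers measure 114 mm over their backs; the gripper's body (76 mm by 85 mm) begins 54 mm behind the grasp point. The pads swing forward as they close: fully open they stand 13 mm farther back than shut.
Start: joints at [-1.259, 0.308, 1.634, -0, 1.2, -0.07], TCP at [232.844, -580.014, 231.272] pointing down, gripper open.
Joint ranges: [-3.06, 3.06], [-0.79, 1.96], [0.05, 2.63], [-1.19, 4.34], [0.05, 2.64], [-2.94, 2.94]. Speed limits (rad/s): [2.79, 2.79, 3.14, 3.14, 3.14, 3.14].

INTERFACE

Orientations are given as a unit quaternion [w, x, y, z].
In Python, from plant import bot, optics gives the robot as it stands. The module is installed in compiled form; this text tells all that it offers.
- The arm moves only by the tool jog_arm, never from a script. Its argument "steps" is one flat list of numbers, 4 for each row, row after row: the shift along the tool's x, y, z each as a share of 25 cm, from -1 to 1, then the turn about the tool's z as a share of pi rad, from -1 to 1. A call has exactly 5 rows; each row is the pose to reach, as a shift and turn from the pose commanded when the call began, along the tool's axes at that moment, turning the shorter way round; what a row does not reach only later rows make up. A row lasts 1/10 s, in which the tool goes at most 50 mm and 8.59 degrees, less where a joint would pass 70% of its speed; a pose out of reach is approached as far as the arm can. A call with a number of a shift or a turn outside -1 to 1 is refused whole. A call with a gripper value outside its range is refused whole. "hand" is the opening, from 0 (shut) to 1 (fully open), set as the call begins (left out, the last holds). The fingers move at their own pace and stop on an object; "newtons" is the grip in N (left out, the last holds). Time passes only in rows, so rows that repeat a pose let the fingers close, or fill a call up. It gives the time, the measured TCP pose, the force, the opening and the grip force at its end, in the units of the state.
- bot.read_state(): the state, without advancing time (a new reading comes with each control period).
- optics.read_camera(name): name is "scene" or "side" or "wrist"; returns a dict with "pixels" (480x640x3 uint8, blue, green, red), "depth" (480x640 float32, mm along the optical axis (not along the pixel's ray), 0 where there is no reading), "fx", "fy", "cx", "cy" (pixels), "rvec" (rotation vector, rad) and "tvec" (3), from world to camera coordinates, as OpenCV has them. Camera axes: x right, y down, z forward; pixel columns grow to the right and rows downward; lengths in mm; the calibration is good to about 2 mm. The wrist camera is an equidistant fisheye: a pixel r from the principal point sees the ray r / f radians off the axis. A picture is of the moment at which its call begins.
- bot.close_job(): hands the job in; it is judged then, once.
The state is a dict: "clock": time; "joint_positions": joint angles; "joint_velocities": joint speeds; "joint_efforts": joint torques, N m; "position": TCP position; "orientation": TCP orientation; "wrist_force": force on the tool from outside, world axes, zero at the start; "wrist_torque": the same for the moment, N m; "opening": opening from 0.0 (shut) to 1.0 (fully open); "grasp_force": force on a finger pad.
Only numpy, scipy, OpenCV 4.12 (cv2) and the standard library are available. Lean on these libraries where they do the work, as an engineer would, in place of code of your own. Each camera call takes 0.05 s, during which the arm holds its last target. There are 200 camera calls.

## Working session

There is one attempt and no reset: what is moved stays moved. The work goes in short steps, Python scripts to look and compute and a tool call to move; the robot and the scene stay as the last step left them, time stands still between calls to the robot, and variables do not carry over. Pictures are saved under pics/ and viewed, at most 10 in all, crops included, and the job is handed in when it is done.

Besides the shell and the picture viewer there is one more tool, called as a command line: name --argument value ..., lists and objects as JSON in quotes. jog_arm: Moves the arm, as the interface text tells. Shift numbers are shares of 25 cm and turn numbers shares of pi rad, none past 1 either way. Its arguments: {"type":"object","properties":{"steps":{"type":"array","items":{"type":"number"}},"hand":{"type":"number"},"newtons":{"type":"number"}},"required":["steps"]}

```bash
mkdir -p pics
cat > h.py <<'E'
import numpy as np, cv2
from plant import bot, optics
def cam(n):
    c=optics.read_camera(n); c['R']=cv2.Rodrigues(np.array(c['rvec'],float))[0]; c['t']=np.array(c['tvec'],float).ravel(); return c
def ray(c,u,v,fish=False):
    x=(u-c['cx'])/c['fx']; y=(v-c['cy'])/c['fy']
    if fish:
        r=np.hypot(x,y); s=np.sin(r)/max(r,1e-9); d=np.array([x*s,y*s,np.cos(r)])
    else: d=np.array([x,y,1.])
    return -c['R'].T@c['t'], c['R'].T@d
def onz(c,u,v,z,fish=False):
    o,d=ray(c,u,v,fish); return o+d*(z-o[2])/d[2]
def cloud(c):
    v,u=np.mgrid[:480,:640]; D=c['depth']
    P=np.stack([(u-c['cx'])/c['fx']*D,(v-c['cy'])/c['fy']*D,D],-1)
    return (P-c['t'])@c['R']
def px(c,P,fish=False):
    q=c['R']@np.array(P,float)+c['t']
    if fish:
        r=np.hypot(q[0],q[1]); th=np.arctan2(r,q[2]); return c['cx']+c['fx']*th*q[0]/r, c['cy']+c['fy']*th*q[1]/r
    return c['cx']+c['fx']*q[0]/q[2], c['cy']+c['fy']*q[1]/q[2]
E
python3 - <<'E'
from h import *
import pickle
C={n:cam(n) for n in('scene','side','wrist')}
pickle.dump(C,open('c0.pkl','wb'))
for n,c in C.items(): cv2.imwrite(f'pics/{n}0.png',c['pixels']); print(n,c['fx'],c['cx'],-c['R'].T@c['t'],c['R'][2])
s=bot.read_state(); print({k:np.round(v,3) for k,v in s.items()},bot.grip_depth)
E
```

```text
scene 588.7514890700878 319.0244063580291 [  91.64520403  299.77643592 1200.31166208] [ 0.31997858 -0.34879858 -0.88088209]
side 551.8436686173071 321.9343170351598 [ 248.71359766 1120.78880676  852.15101115] [ 0.17641683 -0.84544518 -0.50408289]
wrist 371.64829954431775 325.0546914570765 [ 304.31766016 -551.58382485  372.62708983] [-0.28148326 -0.11150043 -0.95306601]
{'clock': np.float64(0.15), 'joint_positions': array([-1.259,  0.309,  1.635,  0.   ,  1.2  , -0.07 ]), 'joint_velocities': array([-0.002, -0.001, -0.004,  0.   ,  0.   ,  0.001]), 'joint_efforts': array([ 1.0000e-03, -4.1580e+01, -2.7715e+01, -0.0000e+00,  6.0000e-03,
        0.0000e+00]), 'position': array([ 232.645, -579.38 ,  230.299]), 'orientation': array([-0.001,  0.982,  0.19 , -0.   ]), 'wrist_force': array([-1.073, -0.291,  0.739]), 'wrist_torque': array([ 0.021, -0.03 , -0.002]), 'grasp_force': np.float64(0.0), 'opening': np.float64(1.003)} -18.700000000000003
```

View pics/scene0.png

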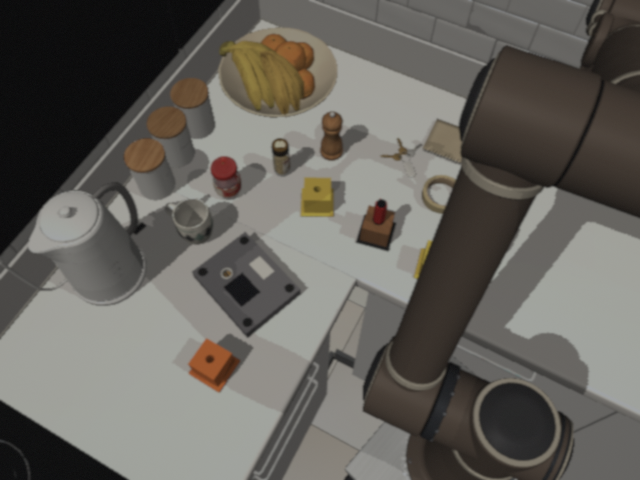

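View pics/side0.png

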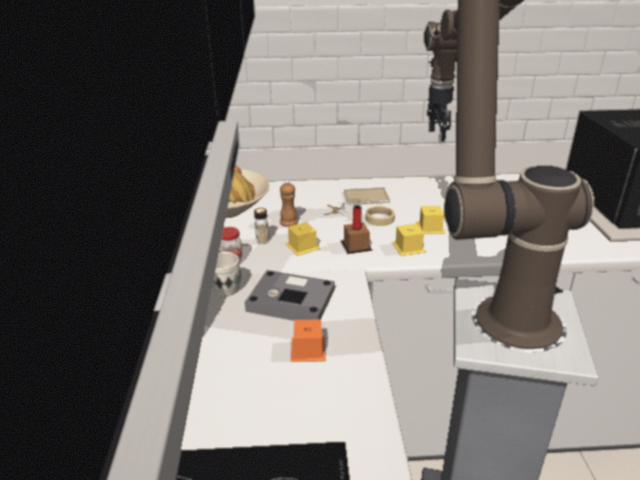

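Scene view: the only brown wooden block with a red handle is at (378,228). Look-alikes are yellow at (318,196) and (427,262), and orange at (211,364). The scale is at (247,282), with its collar at about (227,272). Next I'll measure these and check the choice in a crop.

Run:
```python
from h import *
import pickle
C=pickle.load(open('c0.pkl','rb'))
tiles=[]
for n,boxes in (('scene',((340,185),(190,230))),('side',((320,195),(240,260)))):
    c=C[n]; 
    for (x,y) in boxes:
        w,h=(80,75) if (x,y) in((340,185),(320,195)) else (120,112)
        tiles.append(cv2.resize(c['pixels'][y:y+h,x:x+w],(400,300),interpolation=cv2.INTER_CUBIC))
cv2.imwrite('pics/crop.png',np.vstack([np.hstack(tiles[:2]),np.hstack(tiles[2:])]))
for n in('scene','side'):
    c=C[n]; P=cloud(c); hsv=cv2.cvtColor(c['pixels'],cv2.COLOR_BGR2HSV); H,S,V=cv2.split(hsv)
    box=np.zeros(H.shape,bool)
    if n=='scene': box[190:255,350:405]=1
    else: box[200:255,335:375]=1
    red=box&((H<5)|(H>172))&(S>150)&(V>50); br=box&(H>5)&(H<20)&(S>80)&(V>40)
    for nm,m in(('red',red),('brown',br)):
        Q=P[m&(c['depth']>0)]; v,u=np.nonzero(m); print(n,nm,len(Q),'px',u.mean(),v.mean(),np.round(np.percentile(Q,[3,50,97],axis=0)).tolist())
    Q=P[br&(c['depth']>0)&(abs(P[...,2]-62)<6)]; print('top',len(Q),Q.mean(0) if len(Q) else 0, Q.min(0),Q.max(0))
    Q=P[red&(P[...,2]>115)]; print('htop',len(Q),Q.mean(0))
    # scale
    m=(P[...,2]>22)&(P[...,2]<40)&(c['depth']>0)
    b=np.zeros(H.shape,bool)
    if n=='scene': b[225:340,185:310]=1
    else: b[265:325,240:340]=1
    m&=b; Q=P[m][:,:2].astype(np.float32); k=cv2.minAreaRect(Q); print('scale',len(Q),k,np.median(P[m][:,2]))
    w=m&(V>125)&(S<90)
    nn,l,st,ce=cv2.connectedComponentsWithStats(w.astype(np.uint8))
    for i in range(1,nn):
        if st[i,4]>8: print('white',st[i],ce[i],onz(c,*ce[i],32))
    d=m&(V<40)
    nn,l,st,ce=cv2.connectedComponentsWithStats(d.astype(np.uint8))
    for i in range(1,nn):
        if st[i,4]>8: print('dark',st[i],ce[i],onz(c,*ce[i],34))
```

```text
scene red 171 px 378.9766081871345 214.51461988304092 [[424.0, -271.0, 67.0], [431.0, -262.0, 100.0], [444.0, -258.0, 131.0]]
scene brown 841 px 376.47100591715974 228.5360946745562 [[398.0, -298.0, 5.0], [425.0, -253.0, 59.0], [465.0, -232.0, 66.0]]
top 477 [ 431.71790078 -264.58986736   61.26473233] [ 395.61134398 -307.61427167   56.09366429] [ 472.50267555 -230.68624563   67.07717002]
htop 49 [ 431.98766879 -262.11978187  123.62961426]
scale 5705 ((594.220947265625, 21.34796905517578), (151.81402587890625, 264.2964782714844), 84.9635238647461) 29.281491612802622
white [250 257  24  22 283] [261.29328622 267.25088339] [554.71041094 -18.90087125  32.        ]
dark [241 237   7   7  35] [243.91428571 240.05714286] [630.36125964 -38.87559512  34.        ]
dark [199 269   8   6  40] [202.2 271.5] [640.58331832  76.47452513  34.        ]
dark [225 275  34  30 561] [241.28163993 289.26381462] [548.05004729  47.34498233  34.        ]
dark [286 285   7   6  32] [289.03125 287.53125] [476.06733367 -25.31346128  34.        ]
dark [244 319   7   7  44] [246.95454545 321.93181818] [485.8867098
[... 293 characters left out ...]
2952907 -257.85366417   62.92667963] [ 399.83460746 -302.79942252   56.17255017] [ 472.11966449 -226.66143423   67.14042546]
htop 34 [ 430.51675044 -221.22157025  146.86806644]
scale 2909 ((561.0382080078125, 24.382766723632812), (159.52586364746094, 192.61431884765625), 85.0843276977539) 31.800833995306995
white [244 269  26  36  81] [255.39506173 285.92592593] [653.24911845  21.84961443  32.        ]
white [ 271  270   64   38 1009] [304.90287413 286.65014866] [527.94056784   0.82361353  32.        ]
white [267 288  13  10  93] [272.77419355 292.40860215] [601.73696995  40.4807883   32.        ]
dark [280 290  25  12 169] [292.27218935 295.85207101] [549.21706443  47.85519652  34.        ]
```

View pics/crop.png

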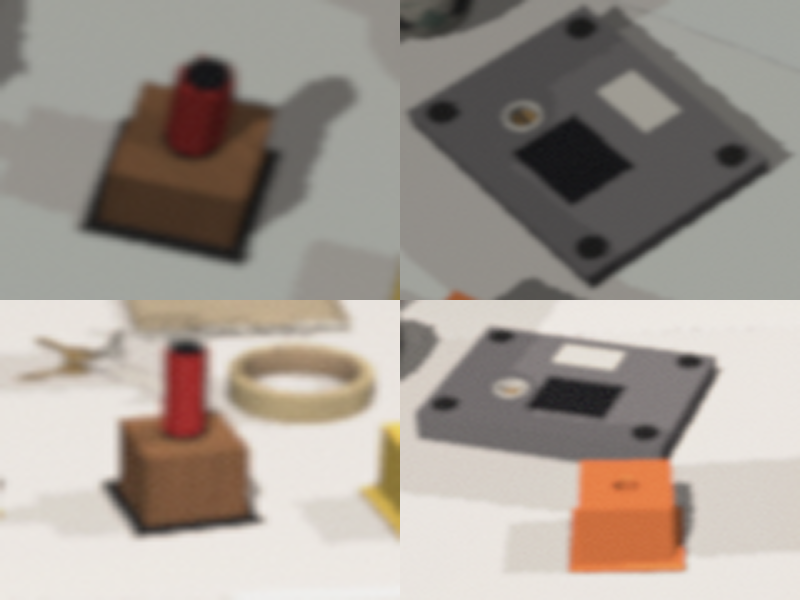

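The crop confirms it: the brown block on the black foot holds the red-handled driver, with the handle's black top at scene (382,203) and side (357,206). The collar is at scene (227,273) and side (273,292).

Run:
```python
from h import *
import pickle
C=pickle.load(open('c0.pkl','rb'))
print(onz(C['scene'],381.8,203.2,133),onz(C['side'],357,206.5,133),onz(C['scene'],226.6,272.9,32),onz(C['side'],273,292.5,32))
```

```text
[ 435.02470339 -270.74834122  133.        ] [ 436.51267638 -272.14066026  133.        ] [600.20713981  42.11739551  32.        ] [601.07117955  40.7480048   32.        ]
```

jog_arm --steps '[0.16,-0.11,0.0,0,0.32,-0.23,0.0,0,0.48,-0.34,0.0,0,0.64,-0.46,0.0,0,0.76,-0.55,0.0,0]' --hand 1

```text
clock: 0.65
position: [358.7, -378.9, 230.9]
orientation: [-0.001, 0.982, 0.19, 0.0]
wrist_force: [-0.7, -0.7, -0.7]
opening: 1.0
grasp_force: 0.0
```

jog_arm --steps '[0.14,-0.09,0.0,-0.045,0.28,-0.18,0.0,-0.09,0.448,-0.286,0.0,-0.14,0.448,-0.286,0.0,-0.18,0.448,-0.286,0.0,-0.23]'

```text
clock: 1.15
position: [436.0, -271.6, 231.0]
orientation: [-0.0, 0.851, 0.526, -0.0]
wrist_force: [-0.6, -0.7, 1.1]
opening: 0.998
grasp_force: 0.0
```

jog_arm --steps '[0,0,0,-0.045,0,0,0,-0.09,0,0,0,-0.14,0,0,0,-0.18,0,0,0,-0.23]'

```text
clock: 1.65
position: [435.0, -273.3, 230.9]
orientation: [-0.0, 0.614, 0.789, 0.0]
wrist_force: [0.3, 1.1, -0.5]
opening: 1.0
grasp_force: 0.0
```

Run:
```python
from h import *
import pickle
c=cam('wrist'); pickle.dump(c,open('w1.pkl','wb'))
s=bot.read_state(); print({k:np.round(s[k],4) for k in('clock','position','orientation','joint_positions')})
print(px(c,[436,-271,133],1),px(c,[436,-271,62],1))
u,v=map(int,px(c,[436,-271,133],1)); x0=max(0,u-80);y0=max(0,v-60)
print(x0,y0)
t=c['pixels'][y0:y0+120,x0:x0+160]
cv2.imwrite('pics/w1.png',np.vstack([cv2.resize(t,(640,480),interpolation=cv2.INTER_CUBIC)]))
```

```text
{'clock': np.float64(1.7), 'position': array([ 434.9543, -273.3054,  230.9006]), 'orientation': array([-4.000e-04,  6.126e-01,  7.904e-01, -0.000e+00]), 'joint_positions': array([-0.6458,  0.0939,  1.8924, -0.    ,  1.1561, -0.8978])}
(np.float64(328.1264462214265), np.float64(238.1576669439559)) (np.float64(327.5380637466284), np.float64(213.72813588325099))
248 178
```

View pics/w1.png

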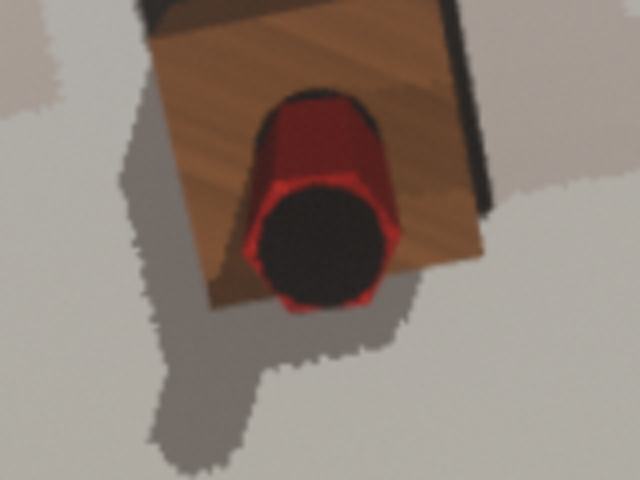

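The wrist crop shows the black handle top at full-image pixel (328.7,239.5). The hexagon's vertices lie roughly left and right, so a turn of about 30° is needed to close across the flats.

Run:
```python
from h import *
import pickle
from scipy.spatial.transform import Rotation as Rn
c=pickle.load(open('w1.pkl','rb'))
f=lambda x,y:(248+x/4,178+y/4)
ctr=onz(c,*f(323,246),133,1); print(ctr)
for q in[(246,247),(275,180),(363,180),(399,235),(370,303),(288,310)]:
    p=onz(c,*f(*q),130,1); d=p-onz(c,*f(323,246),130,1); print(np.degrees(np.arctan2(d[1],d[0]))%60,np.hypot(*d[:2]))
# block top corners
for q in[(152,38),(441,0),(484,254),(211,309)]: print(onz(c,*f(*q),62,1))
s=bot.read_state();w,x,y,z=s['orientation']; R=Rn.from_quat([x,y,z,w]).as_matrix(); print(R.round(3)); print(R.T@(ctr-s['position']), 'toolx yaw',np.degrees(np.arctan2(R[1,0],R[0,0])),'tooly yaw',np.degrees(np.arctan2(R[1,1],R[0,1])))
```

```text
[ 436.64641163 -271.8191318   133.        ]
15.023396566974753 13.226263437088956
19.09719236252451 14.282187700881245
14.318408535061195 13.527003974309158
22.8775144576101 13.17664468283641
22.54342465876563 13.239330320425827
16.821554552019933 13.158826599146645
[ 396.09686972 -257.33733252   62.        ]
[ 453.42654946 -234.41248054   62.        ]
[ 477.74720907 -286.30387744   62.        ]
[ 422.24959156 -313.67941288   62.        ]
[[-0.249  0.968 -0.001]
 [ 0.968  0.249  0.   ]
 [ 0.001 -0.001 -1.   ]]
[ 0.95841396  2.06005178 97.90016583] toolx yaw 104.44322685941157 tooly yaw 14.443244715141313
```

jog_arm --steps '[0.004,0.008,0.1,-0.045,0.004,0.008,0.2,-0.09,0.004,0.008,0.3,-0.14,0.004,0.008,0.36,-0.189,0.004,0.008,0.36,-0.189]'

```text
clock: 2.2
position: [434.8, -270.5, 138.5]
orientation: [-0.003, 0.36, 0.933, 0.001]
wrist_force: [-0.2, 0.9, -0.9]
opening: 1.003
grasp_force: 0.0
```

Run:
```python
from h import *
s=bot.read_state(); print({k:np.round(s[k],4) for k in('clock','position','orientation','joint_positions')})
```

```text
{'clock': np.float64(2.2), 'position': array([ 434.7711, -270.5169,  138.4577]), 'orientation': array([-3.100e-03,  3.602e-01,  9.329e-01,  9.000e-04]), 'joint_positions': array([-0.6416,  0.2098,  1.967 ,  0.    ,  0.9712, -1.4755])}
```

jog_arm --steps '[0,0,0.08,0,0,0,0.16,0,0,0,0.236,0,0,0,0.236,0,0,0,0.236,0]'

```text
clock: 2.7
position: [437.4, -272.4, 83.0]
orientation: [0.0, 0.36, 0.933, -0.0]
wrist_force: [1.0, -0.4, 0.2]
opening: 1.0
grasp_force: 0.0
```

Run:
```python
from h import *
from scipy.spatial.transform import Rotation as Rn
s=bot.read_state(); print({k:np.round(s[k],4) for k in('clock','position','orientation','joint_positions')})
w,x,y,z=s['orientation']; R=Rn.from_quat([x,y,z,w]).as_matrix(); print(R.T@(np.array([436.9,-272.2,80])-s['position']))
```

```text
{'clock': np.float64(2.7), 'position': array([ 437.3604, -272.3796,   82.9991]), 'orientation': array([ 3.000e-04,  3.604e-01,  9.328e-01, -1.000e-04]), 'joint_positions': array([-6.4160e-01,  2.9820e-01,  1.9927e+00,  1.0000e-04,  8.5010e-01,
       -1.4750e+00])}
[ 0.46330673 -0.17690504  2.99879961]
```

jog_arm --steps '[0,0,0.012,0,0,0,0.012,0,0,0,0.012,0,0,0,0.012,0,0,0,0.012,0]' --hand 0 --newtons 60

```text
clock: 3.2
position: [437.4, -272.4, 79.9]
orientation: [0.001, 0.359, 0.933, -0.0]
wrist_force: [-0.4, 0.7, 2.0]
opening: 0.273
grasp_force: 58.8
```

jog_arm --steps '[0,0,0,0,0,0,0,0,0,0,0,0,0,0,0,0,0,0,0,0]'

```text
clock: 3.7
position: [437.4, -272.4, 79.9]
orientation: [0.001, 0.359, 0.933, -0.0]
wrist_force: [-0.1, 0.8, 6.0]
opening: 0.277
grasp_force: 59.1
```

jog_arm --steps '[0,0,-0.06,0,0,0,-0.16,0,0,0,-0.28,0,0,0,-0.4,0,0,0,-0.48,0]'

```text
clock: 4.2
position: [437.1, -272.2, 200.5]
orientation: [0.001, 0.359, 0.933, -0.0]
wrist_force: [0.9, -0.3, -1.0]
opening: 0.272
grasp_force: 58.9
```

Run:
```python
from h import *
from scipy.spatial.transform import Rotation as Rn
s=bot.read_state(); print({k:np.round(s[k],4) for k in('clock','position','orientation','joint_positions','grasp_force')})
w,x,y,z=s['orientation']; R=Rn.from_quat([x,y,z,w]).as_matrix(); print(R.T@(np.array([600.3,41.5,200])-s['position']))
ims=[]
for n in('scene','side','wrist'):
    c=cam(n); f=n=='wrist'; p=s['position']; 
    u,v=map(int,px(c,[p[0],p[1],p[2]-73+15],f)); h,w=(50,67)
    print(n,u,v); t=c['pixels'][max(0,v-h//2):v+h//2, max(0,u-w//2):u+w//2]; ims.append(cv2.resize(t,(400,300),interpolation=cv2.INTER_CUBIC))
cv2.imwrite('pics/b1.png',np.vstack([np.hstack(ims[:2]),np.hstack([ims[2],ims[2]*0])]))
```

```text
{'clock': np.float64(4.2), 'position': array([ 437.1084, -272.2275,  200.5474]), 'orientation': array([ 5.000e-04,  3.593e-01,  9.332e-01, -1.000e-04]), 'joint_positions': array([-0.6416,  0.129 ,  1.9193,  0.    ,  1.0923, -1.4773]), 'grasp_force': np.float64(58.936)}
[ 89.36179601 342.15635381   0.49356044]
scene 381 199
side 356 203
wrist 326 258
```

View pics/b1.png

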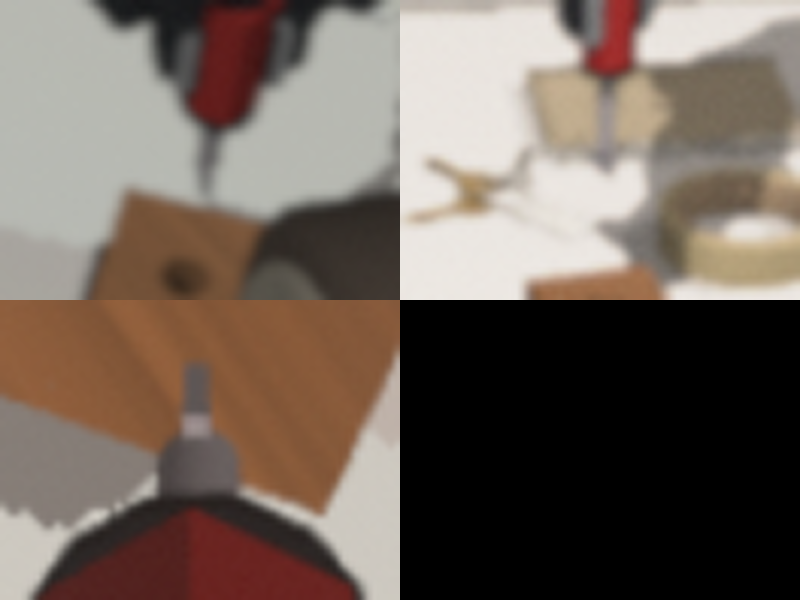

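The wrist view shows the blade edge-on, about 24 px wide against the 80 px shank, so the blade's width lies along tool x. Next I'll bring the camera over the collar to read the slot.

jog_arm --steps '[0,0.14,0,0,0,0.32,0,0,0,0.52,0,0,0.02,0.72,0,0,0.04,0.92,0,0]'

```text
clock: 4.85
position: [582.7, -93.3, 196.2]
orientation: [-0.002, 0.36, 0.933, -0.0]
wrist_force: [0.1, -1.0, -1.8]
opening: 0.278
grasp_force: 59.2
```

jog_arm --steps '[0.01,0.16,0,0,0.03,0.32,0.06,0,0.036,0.448,0.16,0,0.036,0.448,0.28,0,0.036,0.448,0.28,0]'

```text
clock: 5.35
position: [645.7, -4.5, 120.7]
orientation: [-0.008, 0.358, 0.934, -0.002]
wrist_force: [-1.8, 0.2, -2.2]
opening: 0.273
grasp_force: 59.2
```

Run:
```python
from h import *
import pickle
s=bot.read_state(); print({k:np.round(s[k],4) for k in('clock','position','orientation','joint_positions','grasp_force')})
c=cam('wrist'); pickle.dump(c,open('w2.pkl','wb')); print(-c['R'].T@c['t'])
u,v=px(c,[600.3,41.5,32],1); print(u,v); u,v=int(u),int(v)
cv2.imwrite('pics/w2.png',cv2.resize(c['pixels'][v-30:v+30,u-40:u+40],(800,600),interpolation=cv2.INTER_CUBIC))
print(u-40,v-30)
```

```text
{'clock': np.float64(5.35), 'position': array([645.7486,  -4.4672, 120.6957]), 'orientation': array([-0.0076,  0.3584,  0.9335, -0.0024]), 'joint_positions': array([-7.4200e-02,  4.7210e-01,  1.6470e+00, -2.0000e-04,  1.0385e+00,
       -9.1180e-01]), 'grasp_force': np.float64(59.2232)}
[590.27926516  46.3423559  264.11553965]
333.9952180731758 148.010160351493
293 118
```

View pics/w2.png

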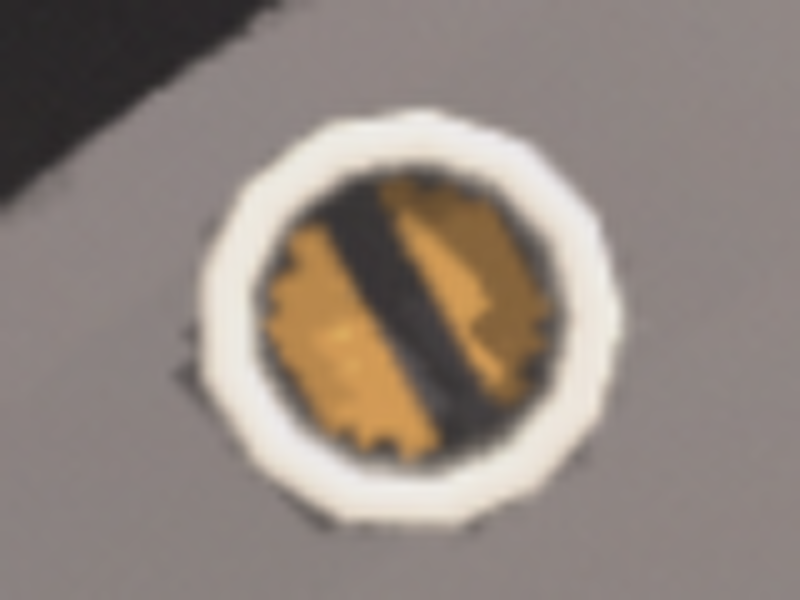

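The collar's centre is at crop (412,318). The slot shows clearly as a dark band running from (355,195) to (470,425).

```bash
cat > d.py <<'E'
from h import *
from scipy.spatial.transform import Rotation as Rn
def rel(T):
    s=bot.read_state(); w,x,y,z=s['orientation']; R=Rn.from_quat([x,y,z,w]).as_matrix()
    print({k:np.round(s[k],3).tolist() for k in('clock','position','wrist_force','wrist_torque','grasp_force')},'j6',s['joint_positions'][5].round(3))
    print('tool mm',(R.T@(np.array(T)-s['position'])).round(2),'yaw x',np.arctan2(R[1,0],R[0,0]).round(4),'zaxis',R[:,2].round(4))
E
python3 - <<'E'
from d import *
import pickle
c=pickle.load(open('w2.pkl','rb'))
f=lambda x,y:(293+x/10,118+y/10)
m=onz(c,*f(412,318),32,1); print(m)
a,b=onz(c,*f(355,195),24,1),onz(c,*f(470,425),24,1); d=a-b; print('slot yaw mod pi',np.arctan2(d[1],d[0])%np.pi,np.hypot(*d[:2]))
c=cam('wrist');im=c['pixels'];u,v=px(c,m,1);print(u,v)
V=cv2.cvtColor(im,cv2.COLOR_BGR2HSV)
k=((V[...,2]>190)&(V[...,1]<40)).astype(np.uint8); k[:int(v)-30]=0;k[int(v)+30:]=0;k[:,:int(u)-30]=0;k[:,int(u)+30:]=0
cs=max(cv2.findContours(k,0,1)[0],key=cv2.contourArea); (x,y),r=cv2.minEnclosingCircle(cs); print(x,y,r,onz(c,x,y,32,1)); e=cv2.fitEllipse(cs); print(e,onz(c,*e[0],32,1))
rel([*onz(c,*e[0],32,1)[:2],115])
E
```

```text
[601.21973225  40.84788227  32.        ]
slot yaw mod pi 2.8716872860414875 16.61420604031221
333.0354247182325 146.31439283770692
332.25054931640625 145.90919494628906 20.83719825744629 [600.70166192  40.65328855  32.        ]
((332.36590576171875, 145.87716674804688), (39.9504508972168, 40.71549987792969), 99.07937622070312) [600.73468171  40.72056026  32.        ]
{'clock': 5.45, 'position': [649.42, -6.05, 126.211], 'wrist_force': [0.28, -0.042, -1.198], 'wrist_torque': [-0.016, -0.027, -0.019], 'grasp_force': 59.232} j6 -0.912
tool mm [67.43  2.09 11.53] yaw x 2.4066 zaxis [-6.3e-03  2.0e-04 -1.0e+00]
```

jog_arm --steps '[0.08,0.004,0,-0.045,0.16,0.008,0,-0.09,0.24,0.008,0,-0.14,0.27,0.008,0,-0.18,0.27,0.008,0,-0.205]'

```text
clock: 5.95
position: [602.8, 40.6, 131.1]
orientation: [0.001, 0.044, 0.999, 0.0]
wrist_force: [-0.1, 0.2, -1.9]
opening: 0.27
grasp_force: 59.3
```

jog_arm --steps '[0,0,0,0,0,0,0,0,0,0,0,0,0,0,0,0,0,0,0,0]'

```text
clock: 6.45
position: [603.2, 40.5, 129.3]
orientation: [-0.0, 0.046, 0.999, 0.0]
wrist_force: [0.3, 1.3, -0.8]
opening: 0.272
grasp_force: 59.3
```

Run:
```python
from d import *
rel([600.9,40.8,105]); s=bot.read_state(); c=cam('wrist'); print(px(c,s['position']-[0,0,73],1))
u,v=map(int,px(c,s['position']-[0,0,73],1))
cv2.imwrite('pics/w3.png',cv2.resize(c['pixels'][v-45:v+45,u-60:u+60],(800,600),interpolation=cv2.INTER_CUBIC)); print(u-60,v-45)
```

```text
{'clock': 6.45, 'position': [603.241, 40.465, 129.28], 'wrist_force': [0.328, 1.345, -0.792], 'wrist_torque': [-0.003, -0.019, -0.003], 'grasp_force': 59.275} j6 -1.484
tool mm [ 2.36  0.12 24.28] yaw x 3.0498 zaxis [-0.  0. -1.]
(np.float64(326.6224073993761), np.float64(254.76008704318753))
266 209
```

View pics/w3.png

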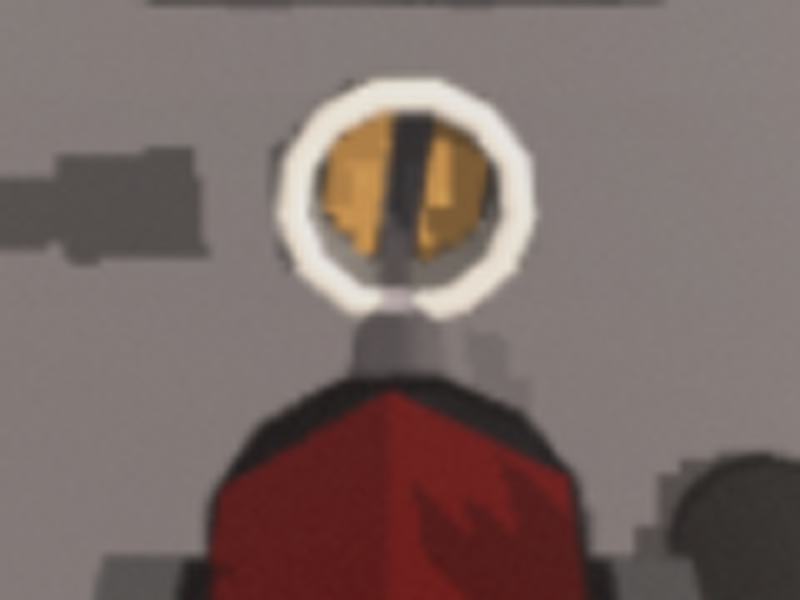

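The tip is at crop (397,255) and the collar's centre at about (407,200). The slot lies nearly along the view, as intended.

Run:
```python
from d import *
s=bot.read_state(); c=cam('wrist'); p=s['position']; w,x,y,z=s['orientation']; R=Rn.from_quat([x,y,z,w]).as_matrix()
k=6.6667
im=c['pixels'];V=cv2.cvtColor(im,cv2.COLOR_BGR2HSV)
m=((V[...,2]>180)&(V[...,1]<40)).astype(np.uint8); m[:215]=0;m[262:]=0;m[:,:300]=0;m[:,352:]=0
cs=max(cv2.findContours(m,0,1)[0],key=cv2.contourArea); hull=cv2.convexHull(cs); e=cv2.fitEllipse(hull); print(e)
col=onz(c,*e[0],32,1); print('collar',col, 'tool',R.T@(col-p))
tip=onz(c,266+397/k,209+270/k,p[2]-73+8,1); print('blade tool',R.T@(tip-p))
b=onz(c,266+397/k,209+345/k,p[2]-73+25,1); print('shank tool',R.T@(b-p))
a=[onz(c,266+q[0]/k,209+q[1]/k,22,1) for q in((413,120),(397,240))]; d=a[0]-a[1]; print('slot',np.arctan2(d[1],d[0])%np.pi, R.T@((a[0]+a[1])/2-p))
```

```text
((326.52056884765625, 238.7909393310547), (36.72774887084961, 38.141510009765625), 81.30028533935547)
collar [600.42153319  40.80172372  32.        ] tool [2.77445621e+00 4.69077377e-02 9.71922807e+01]
blade tool [ 6.19628837 -0.63344461 65.00112515]
shank tool [ 5.52531958 -0.64410833 48.001006  ]
slot 2.9248347630958005 [  1.65879141   0.23523994 107.1920758 ]
```

jog_arm --steps '[0.0096,0.0028,0.03,0,0.0096,0.0028,0.06,0,0.0096,0.0028,0.09,0,0.0096,0.0028,0.107,0,0.0096,0.0028,0.107,0]'

```text
clock: 7.05
position: [599.8, 41.6, 101.1]
orientation: [-0.001, 0.046, 0.999, -0.0]
wrist_force: [0.5, 0.2, -1.4]
opening: 0.277
grasp_force: 59.3
```

jog_arm --steps '[0,0,0,0,0,0,0,0,0,0,0,0,0,0,0,0,0,0,0,0]'

```text
clock: 7.55
position: [601.0, 41.6, 102.8]
orientation: [0.0, 0.045, 0.999, -0.0]
wrist_force: [-0.4, 0.6, -1.7]
opening: 0.271
grasp_force: 59.3
```

Run:
```python
from d import *
rel([600.8,40.0,100])
```

```text
{'clock': 7.55, 'position': [601.004, 41.613, 102.798], 'wrist_force': [-0.411, 0.622, -1.67], 'wrist_torque': [-0.002, 0.022, 0.029], 'grasp_force': 59.268} j6 -1.483
tool mm [ 0.06 -1.63  2.8 ] yaw x 3.0506 zaxis [ 5.e-04 -0.e+00 -1.e+00]
```

jog_arm --steps '[0,0,0.003,0,0,0,0.006,0,0,0,0.009,0,0,0,0.012,0,0,0,0.012,0]'

```text
clock: 8.05
position: [600.7, 41.6, 99.3]
orientation: [-0.0, 0.046, 0.999, 0.0]
wrist_force: [-0.4, -1.0, -1.2]
opening: 0.273
grasp_force: 59.3
```

jog_arm --steps '[0,0,0.002,0,0,0,0.004,0,0,0,0.006,0,0,0,0.006,0,0,0,0.006,0]'

```text
clock: 8.55
position: [600.8, 41.6, 98.0]
orientation: [-0.0, 0.045, 0.999, -0.0]
wrist_force: [0.1, -0.7, -1.6]
opening: 0.271
grasp_force: 59.3
```

jog_arm --steps '[0,0,0.002,0,0,0,0.004,0,0,0,0.006,0,0,0,0.006,0,0,0,0.006,0]'

```text
clock: 9.05
position: [600.8, 41.6, 96.5]
orientation: [-0.0, 0.045, 0.999, 0.0]
wrist_force: [0.2, -0.2, -1.8]
opening: 0.277
grasp_force: 59.3
```

jog_arm --steps '[0,0,0.002,0,0,0,0.004,0,0,0,0.006,0,0,0,0.006,0,0,0,0.006,0]'

```text
clock: 9.55
position: [600.8, 41.6, 95.0]
orientation: [-0.0, 0.045, 0.999, -0.0]
wrist_force: [-0.6, 0.4, -0.9]
opening: 0.274
grasp_force: 59.3
```

jog_arm --steps '[0,0,0.002,0,0,0,0.004,0,0,0,0.006,0,0,0,0.006,0,0,0,0.006,0]'

```text
clock: 10.05
position: [600.8, 41.6, 93.5]
orientation: [-0.0, 0.046, 0.999, 0.0]
wrist_force: [0.5, -0.6, -0.7]
opening: 0.274
grasp_force: 59.3
```

jog_arm --steps '[0,0,0.002,0,0,0,0.004,0,0,0,0.004,0,0,0,0.004,0,0,0,0.004,0]'

```text
clock: 10.55
position: [600.9, 41.6, 92.5]
orientation: [0.0, 0.045, 0.999, -0.0]
wrist_force: [0.7, -0.1, -1.6]
opening: 0.274
grasp_force: 59.3
```

jog_arm --steps '[0,0,0.002,0,0,0,0.004,0,0,0,0.004,0,0,0,0.004,0,0,0,0.004,0]'

```text
clock: 11.05
position: [601.0, 41.6, 91.7]
orientation: [0.0, 0.045, 0.999, 0.0]
wrist_force: [-0.1, 0.4, 0.6]
opening: 0.276
grasp_force: 59.4
```

jog_arm --steps '[0,0,0.002,0,0,0,0.004,0,0,0,0.004,0,0,0,0.004,0,0,0,0.004,0]'

```text
clock: 11.55
position: [601.0, 41.6, 90.7]
orientation: [0.0, 0.046, 0.999, -0.0]
wrist_force: [-0.8, 0.0, 3.5]
opening: 0.276
grasp_force: 59.6
```

jog_arm --steps '[0,0,-0.002,0.03,0,0,-0.002,0.06,0,0,-0.002,0.09,0,0,-0.002,0.12,0,0,-0.002,0.12]'

```text
clock: 12.05
position: [601.1, 41.5, 91.1]
orientation: [0.0, 0.232, 0.973, 0.0]
wrist_force: [0.6, 0.2, 2.2]
opening: 0.272
grasp_force: 59.6
```

Run:
```python
from d import *
rel([600.9,41.6,90])
```

```text
{'clock': 12.05, 'position': [601.145, 41.53, 91.099], 'wrist_force': [0.639, 0.216, 2.161], 'wrist_torque': [-0.042, 0.043, 0.014], 'grasp_force': 59.637} j6 -1.106
tool mm [ 0.25 -0.05  1.1 ] yaw x 2.6738 zaxis [ 7.e-04 -2.e-04 -1.e+00]
```

jog_arm --steps '[0,0,0,0.045,0,0,0,0.09,0,0,0,0.135,0,0,0,0.18,0,0,0,0.225]'

```text
clock: 12.55
position: [600.8, 41.5, 91.0]
orientation: [0.0, 0.556, 0.831, -0.0]
wrist_force: [-0.4, -0.6, 1.9]
opening: 0.273
grasp_force: 59.9
```

jog_arm --steps '[0,0,0,0.045,0,0,0,0.09,0,0,0,0.135,0,0,0,0.18,0,0,0,0.225]'

```text
clock: 13.05
position: [600.8, 41.7, 91.0]
orientation: [-0.0, 0.809, 0.588, 0.0]
wrist_force: [0.1, 0.2, 2.9]
opening: 0.274
grasp_force: 59.9
```

Run:
```python
from d import *
rel([600.9,41.6,90])
t=[]
for i in range(8): cam('wrist'); s=bot.read_state(); t.append(np.r_[s['wrist_torque'][2],s['wrist_force'][2]])
print(np.mean(t,0),np.std(t,0))
```

```text
{'clock': 13.05, 'position': [600.812, 41.681, 91.022], 'wrist_force': [0.051, 0.201, 2.907], 'wrist_torque': [0.035, 0.187, 0.035], 'grasp_force': 59.873} j6 0.311
tool mm [-0.05  0.11  1.02] yaw x 1.2565 zaxis [-1.e-04  1.e-04 -1.e+00]
[0.04634271 2.1229137 ] [0.02379441 0.42201094]
```

jog_arm --steps '[0,0,0,0.04,0,0,0,0.08,0,0,0,0.1,0,0,0,0.1,0,0,0,0.1]'

```text
clock: 13.95
position: [600.8, 41.8, 91.0]
orientation: [-0.0, 0.89, 0.456, 0.0]
wrist_force: [-0.6, 0.2, 2.2]
opening: 0.27
grasp_force: 60.1
```

Run:
```python
from d import *
rel([600.9,41.6,90])
t=[]
for i in range(8): cam('wrist'); s=bot.read_state(); t.append(np.r_[s['wrist_torque'][2],s['wrist_force'][2]])
print(np.mean(t,0),np.std(t,0))
```

```text
{'clock': 13.95, 'position': [600.807, 41.767, 91.013], 'wrist_force': [-0.59, 0.244, 2.215], 'wrist_torque': [0.222, 0.188, 0.07], 'grasp_force': 60.088} j6 0.62
tool mm [-0.08  0.17  1.01] yaw x 0.9477 zaxis [-1.e-04  3.e-04 -1.e+00]
[0.07951454 2.36355064] [0.02282884 0.47007243]
```

Torque rises along the damper's slope to 0.08 N·m, so the screw is at its stop. I'll unwind it and lift out.

jog_arm --steps '[0,0,0,-0.045,0,0,0,-0.09,0,0,0,-0.135,0,0,0,-0.19,0,0,0,-0.21]'

```text
clock: 14.85
position: [600.9, 41.4, 91.0]
orientation: [0.0, 0.693, 0.721, -0.0]
wrist_force: [-0.1, 0.1, 1.3]
opening: 0.27
grasp_force: 59.7
```

jog_arm --steps '[0,0,-0.02,0,0,0,-0.06,0,0,0,-0.12,0,0,0,-0.2,0,0,0,-0.32,0]'

```text
clock: 15.35
position: [599.3, 41.5, 171.0]
orientation: [-0.001, 0.695, 0.719, -0.001]
wrist_force: [0.1, -0.4, -1.5]
opening: 0.273
grasp_force: 59.3
```

Run:
```python
from d import *
rel([600.9,41.6,170]); s=bot.read_state(); c=cam('wrist'); u,v=map(int,px(c,[600.9,41.2,32],1))
cv2.imwrite('pics/w4.png',cv2.resize(c['pixels'][v-45:v+45,u-60:u+60],(800,600),interpolation=cv2.INTER_CUBIC)); print(u-60,v-45)
import pickle; pickle.dump(c,open('w4.pkl','wb'))
```

```text
{'clock': 15.35, 'position': [599.34, 41.451, 170.975], 'wrist_force': [0.14, -0.391, -1.506], 'wrist_torque': [-0.043, -0.024, 0.028], 'grasp_force': 59.273} j6 -0.037
tool mm [0.1  1.57 0.97] yaw x 1.6044 zaxis [-3.6e-03 -2.0e-04 -1.0e+00]
268 180
```

View pics/w4.png

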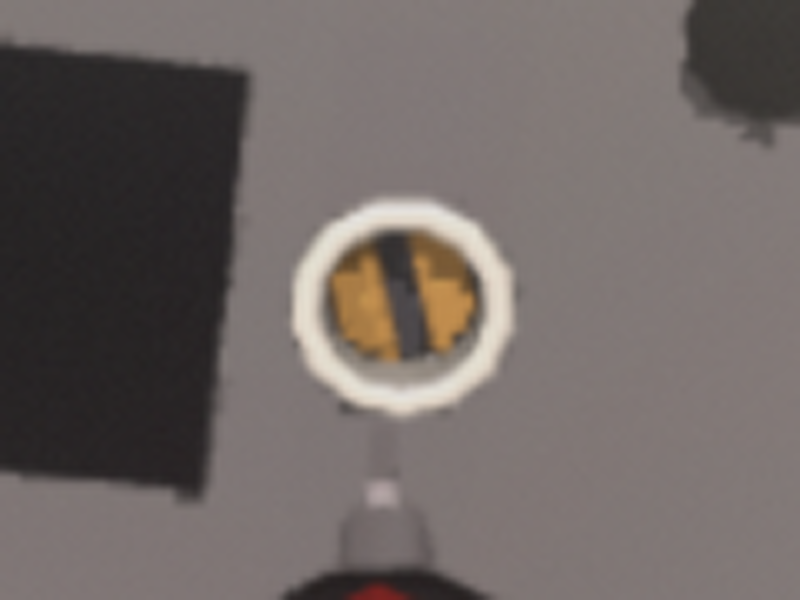

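Slot yaw is now about 1.80, against about 2.89 before. That is 1.1 rad of turn and the torque built up against the stop, so the cover is locked. I'll return to the stand.

jog_arm --steps '[-0.08,-0.045,-0.08,-0.04,-0.23,-0.13,-0.12,-0.08,-0.38,-0.215,-0.12,-0.12,-0.54,-0.305,-0.12,-0.16,-0.7,-0.395,-0.12,-0.2]'

```text
clock: 15.9
position: [507.6, -138.1, 202.4]
orientation: [0.001, 0.436, 0.9, -0.0]
wrist_force: [1.5, -0.2, -1.8]
opening: 0.279
grasp_force: 59.3
```

Run:
```python
from d import *
rel([437.3,-272.4,160])
```

```text
{'clock': 15.9, 'position': [507.638, -138.131, 202.351], 'wrist_force': [1.55, -0.196, -1.751], 'wrist_torque': [-0.042, 0.018, -0.023], 'grasp_force': 59.27} j6 -1.016
tool mm [ -61.73 -138.44   42.36] yaw x 2.239 zaxis [ 0.002  -0.0011 -1.    ]
```

jog_arm --steps '[-0.07,-0.16,0,-0.02,-0.14,-0.32,0,-0.053,-0.21,-0.48,0,-0.053,-0.247,-0.554,0,-0.053,-0.247,-0.554,0,-0.053]'

```text
clock: 16.4
position: [436.0, -273.4, 202.2]
orientation: [0.001, 0.365, 0.931, -0.001]
wrist_force: [0.6, 0.3, -2.2]
opening: 0.269
grasp_force: 59.4
```

jog_arm --steps '[0,0,0.04,0,0,0,0.08,0,0,0,0.08,0,0,0,0.08,0,0,0,0.08,0]'

```text
clock: 16.9
position: [437.5, -270.0, 181.0]
orientation: [-0.0, 0.362, 0.932, 0.0]
wrist_force: [-0.3, -1.0, -1.3]
opening: 0.274
grasp_force: 59.3
```

Run:
```python
from d import *
rel([437.3,-272.4,80])
```

```text
{'clock': 16.9, 'position': [437.498, -269.998, 180.955], 'wrist_force': [-0.339, -0.97, -1.283], 'wrist_torque': [0.01, -0.042, -0.048], 'grasp_force': 59.349} j6 -1.468
tool mm [ -1.48  -1.91 100.96] yaw x 2.4015 zaxis [-0.e+00  1.e-04 -1.e+00]
```

Correct by (-1.5, -1.9) mm and lower the tip to about 5 mm above the block's top.

jog_arm --steps '[-0.006,-0.0076,0.06,0,-0.006,-0.0076,0.12,0,-0.006,-0.0076,0.14,0,-0.006,-0.0076,0.14,0,-0.006,-0.0076,0.14,0]'

```text
clock: 17.4
position: [437.4, -273.2, 146.6]
orientation: [0.0, 0.362, 0.932, -0.0]
wrist_force: [-0.3, -0.6, -0.5]
opening: 0.272
grasp_force: 59.4
```

Run:
```python
from d import *
cam('wrist');cam('wrist')
rel([437.3,-272.4,80])
```

```text
{'clock': 17.5, 'position': [437.563, -273.444, 146.959], 'wrist_force': [-0.356, 0.385, -0.915], 'wrist_torque': [0.003, -0.019, 0.018], 'grasp_force': 59.363} j6 -1.473
tool mm [ 1.02  0.58 66.96] yaw x 2.4004 zaxis [ 0.0015 -0.0011 -1.    ]
```

jog_arm --steps '[0.003,0.001,0.04,0,0.003,0.001,0.09,0,0.003,0.001,0.15,0,0.003,0.001,0.21,0,0.003,0.001,0.24,0]'

```text
clock: 18.0
position: [435.3, -271.5, 83.8]
orientation: [-0.001, 0.362, 0.932, 0.0]
wrist_force: [-1.2, 0.7, -1.6]
opening: 0.273
grasp_force: 59.4
```

jog_arm --steps '[0,0,0.006,0,0,0,0.012,0,0,0,0.018,0,0,0,0.02,0,0,0,0.02,0]'

```text
clock: 18.5
position: [436.7, -272.5, 81.4]
orientation: [0.0, 0.362, 0.932, -0.0]
wrist_force: [0.8, 0.3, -1.2]
opening: 0.269
grasp_force: 59.4
```

Run:
```python
from d import *
rel([437.3,-272.4,80])
```

```text
{'clock': 18.5, 'position': [436.726, -272.513, 81.42], 'wrist_force': [0.847, 0.257, -1.202], 'wrist_torque': [-0.025, -0.067, -0.07], 'grasp_force': 59.366} j6 -1.472
tool mm [-0.35  0.47  1.42] yaw x 2.4003 zaxis [ 6.e-04 -5.e-04 -1.e+00]
```

jog_arm --steps '[0,0,0.003,0,0,0,0.005,0,0,0,0.006,0,0,0,0.006,0,0,0,0.006,0]'

```text
clock: 19.0
position: [436.6, -272.4, 79.9]
orientation: [0.0, 0.362, 0.932, -0.0]
wrist_force: [-1.6, 0.7, 3.5]
opening: 0.273
grasp_force: 59.8
```

jog_arm --steps '[0,0,0,0,0,0,0,0,0,0,0,0,0,0,0,0,0,0,0,0]' --hand 1

```text
clock: 19.5
position: [436.5, -272.3, 79.4]
orientation: [-0.0, 0.362, 0.932, 0.0]
wrist_force: [-0.7, -1.0, 0.1]
opening: 1.0
grasp_force: 0.0
```

jog_arm --steps '[0,0,0,0,0,0,0,0,0,0,-0.08,0,0,0,-0.2,0,0,0,-0.36,0]'

```text
clock: 20.0
position: [434.9, -271.2, 168.6]
orientation: [-0.002, 0.362, 0.932, 0.001]
wrist_force: [0.3, -0.8, 0.4]
opening: 0.994
grasp_force: 0.0
```

jog_arm --steps '[0,0,-0.12,0,0,0,-0.16,0,0,0,-0.16,0,0,0,-0.16,0,0,0,-0.16,0]'

```text
clock: 20.5
position: [435.1, -271.4, 207.2]
orientation: [-0.002, 0.362, 0.932, 0.001]
wrist_force: [-0.6, -0.2, -0.6]
opening: 0.998
grasp_force: 0.0
```

Run:
```python
from d import *
rel([437.3,-272.4,80]); c=cam('wrist'); u,v=map(int,px(c,[437,-272,110],1))
cv2.imwrite('pics/w5.png',cv2.resize(c['pixels'][max(0,v-60):v+60,u-80:u+80],(640,480),interpolation=cv2.INTER_CUBIC))
V=cv2.cvtColor(c['pixels'],cv2.COLOR_BGR2HSV)
for z in(133,): print(px(c,[437.2,-272.4,z],1),u-80,v-60)
for n in('scene','side'):
    c=cam(n); print(n,px(c,[437.2,-272.4,133]))
    V=cv2.cvtColor(c['pixels'],cv2.COLOR_BGR2HSV); H,S,W=cv2.split(V); m=((H<5)|(H>172))&(S>150)&(W>50)
    b=np.zeros(H.shape,bool); b[190:255,350:405]=1
    if n=='side': b[:]=0; b[200:255,335:375]=1
    v,u=np.nonzero(m&b); print(len(u),u.mean(),v.mean())
```

```text
{'clock': 20.5, 'position': [435.134, -271.353, 207.199], 'wrist_force': [-0.602, -0.233, -0.57], 'wrist_torque': [-0.008, -0.006, -0.011], 'grasp_force': 0.0} j6 -1.472
tool mm [ -2.86   0.75 127.19] yaw x 2.4002 zaxis [-0.0035  0.0026 -1.    ]
(np.float64(327.49200158080066), np.float64(257.00963905824926)) 247 184
scene (np.float64(381.51571705104396), np.float64(202.11635709440216))
170 379.40588235294115 214.72941176470587
side (np.float64(356.7744636552229), np.float64(206.43868556665842))
143 356.8881118881119 218.44055944055944
```

View pics/w5.png

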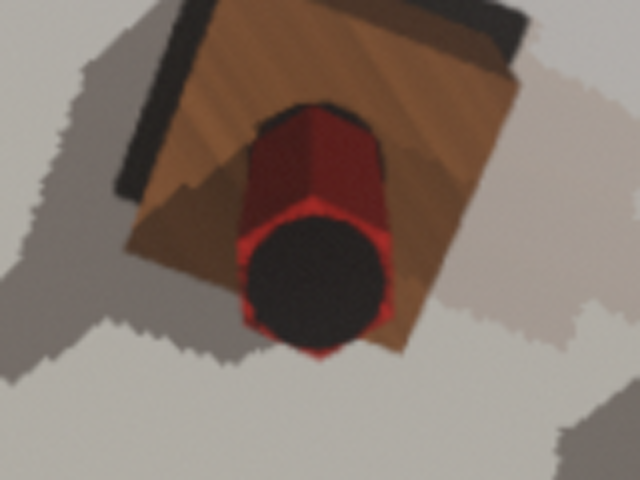

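The driver stands upright in the block. Its flange is on the top, and the red centroid matches the start within 0.5 px in both views.

```bash
python3 -c "
from plant import bot
print(bot.close_job())"
```

```text
the job is handed in; nothing more can be done
None
```

The cover screw is turned clockwise to its stop, the screwdriver is back home in its stand and released, and the job is handed in; the hand-in returned no verdict.

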